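Lock the third-hand arm with its linchpin

TASK

Take the linchpin from its rest and push it through the cross hole in the head of the stand's post, from the side away from the arm's clip, until its square head is fully home against the post, with its wire bail on top. Then swing the bail over the top of the post and all the way down onto the pin's nose, so that the arm is locked with the pin still fully home. Let go of everything and leave the eraser, the small reel and the little clear case undisturbed.

Things in the scene. Friction and masses are not known exactly. Their poses are not given: they have to be found in the camera images.
- stand: Small stand, fixed: dark round base 72 mm across, 10 thick; sleeve 26 mm across to z = 32; steel post in it. Origin: base underside on the post's axis, z up; x runs level along the cross hole, the way the pin is pushed; the arm with its clip also points to +x, reaching 81 mm. The post's height is hand-set, differs every time and is not in this pose. It is clamped and does not move under 60 N.
- low_mouth (a point): Mouth of the cross hole at the lowest post setting: 12 mm to -x of the post's axis, 72 mm above the bench, axes as the stand's. The true mouth is straight above, by an unreported 0 to 12 mm, to be seen or felt: the post's flat round top (18 mm across) is always 14 mm above the hole's centre. A tongue 9 mm wide juts 18 mm from the face, top 7.8 mm under the hole's centre, to seat the head.
- low_exit (a point): Far end of the hole at the lowest post setting (same unreported rise): 12 mm to +x of the post's axis. The post's head is a block 24 (x) x 20 x 20 mm centred on the hole, with the round top cap on it; the hole is round, 9.2 mm wide, its mouth chamfered by 1.5 mm. Below, a hub 28 mm across tops out 16 mm under the hole's centre.
- rest: Aluminium rest, fixed, holding the pin at the start: foot 78 x 40 x 10 mm, V-block under the shank (x = 9 to 31 mm, 26 wide, at most 50 high), rail 9.5 mm wide under the square head (x = -30 to -4 mm, top at 37 mm). Origin: underside, below the pin's shoulder (within 2 mm); x to the pin's nose. The pin's axis lies 44 mm above the bench; it lifts straight up.
- pin_grip (a point): Middle of the grip part of the linchpin's square head (head 12 mm wide in y, 14 high in z, 32 long in x, dark grooves). x to the nose, z up in the rest. The shoulder is 13 mm ahead, the nose's end 59 mm; shank 8 mm thick, tapering to 3 over its last 10 mm. The bail's hinge line is 19 mm behind, 6.5 mm above, parallel to y, its lugs out to 19 mm either side. Pin with bail: 50 to 80 g.
- pin_shoulder (a point): Centre of the front face of the pin's square head, on the pin's axis; x to the nose. Fully home, this face touches the post's face at x = -12 mm of the stand.
- bail_bar (a point): Middle of the cross bar of the wire bail (a U of 5 mm wire hinged on the pin's head, 37 mm wide outside, legs 32 mm apart centre to centre); it is 66 mm from the hinge line. The pin sits loosely in the hole: pressing the closed bar straight down is safe, pressing its far edge back toward the post slides the pin out.
- bail (a joint): Angle of the bail (rad): 0 closed (level, cross bar over the shank, 34 mm ahead of the shoulder, 6.5 mm above the axis), 1.57 straight up, 2.3 (stop) leaning back over the pin's tail. The hinge is stiff (about 0.25 N at the bar) and stays where it is left; it does not spring or fall shut.
- eraser: Bystander: rubber block 19 x 42 x 12 mm lying on the repair mat.
- wick_reel: Bystander: small flat reel 33 x 53 x 10 mm lying on the repair mat.
- chip_case: Bystander: small clear case 30 x 40 x 15 mm lying on the repair mat.

How it is judged:
On the way:
1. the pin is through the cross hole, head home against the post, with the bail still open and on top (x of pin_shoulder in the frame of stand between -0.0155 and -0.01 m and y of pin_shoulder in the frame of stand between -0.004 and 0.004 m and height (world z) of pin_shoulder between 0.067 and 0.088 m and angle between the x axis of pin_grip and the x axis of stand, either way round below 0.15 rad and angle between pin_grip's own z axis and vertical below 0.5 rad and value of joint bail above 0.8 rad), for 0.2 s.
At the end, for the whole second after the job is handed in: The pin is through the cross hole from the stand's -x side (axis within 0.15 rad of the hole's), its shoulder within 5 mm of the post's face and 4 mm of the hole's axis sideways, its bail side up (within 0.5 rad), and the bail is closed to within 0.12 rad (x of pin_shoulder in the frame of stand between -0.017 and -0.01 m and y of pin_shoulder in the frame of stand between -0.004 and 0.004 m and height (world z) of pin_shoulder between 0.067 and 0.088 m and angle between the x axis of pin_grip and the x axis of stand, either way round below 0.15 rad and angle between pin_grip's own z axis and vertical below 0.5 rad and value of joint bail below 0.12 rad); the robot touches nothing.
It fails at once if a bystander was pushed by more than 20 mm (distance of any of eraser, wick_reel, chip_case from where it was at the start of the episode above 0.02 m).
It also fails if it takes over 64 s, if anything falls off the work surface, if the arm or the gripper's body presses on something with over 40 N, if the wrist force passes 120 N, or if a joint passes its speed limit or range.

ROBOT

A 7-joint arm with a two-finger parallel gripper is mounted at the origin on a cart in front of the work surface, level with it; the furniture and walls round the work are solid. World frame = base frame: x ahead of the robot, y to its left, z up, the work surface at z = 0. Lengths are in m, angles in rad, forces in N, time in s.
With the tool pointing down it reaches from about 0.4 to 0.875 m from the base axis. Payload 19.3 kg.
Tool frame: the origin (TCP) lies where the fingers leave the gripper's body, on its centre line; the fingertips stand bot.tip_reach ahead of it and the grasp point (between the pads) lies 54 mm ahead of it (bot.tip_reach is the distance from the TCP to the fingertips, in m); z points along the fingers, y is the line along which they close (so a half turn about z gives the same grasp; the last joint's range is limited). The gripper opens to 85 mm and grips with 20 to 120 N. Pads are 22 mm wide; open, the fingers measure 114 mm over their backs; the gripper's body (76 mm by 85 mm) begins 54 mm behind the grasp point. The pads swing forward as they close: fully open they stand 13 mm farther back than shut.
Start: joints at [1.051, 0.521, -0.036, 1.599, 0.021, 1.021, -0.113], TCP at [0.272, -0.563, 0.304] pointing down, gripper open.
Joint ranges: [-2.91, 2.91], [-0.3, 2.13], [-1.5, 1.42], [0.17, 2.43], [-1.26, 4.41], [0.16, 1.93], [-2.52, 2.52]. Speed limits (rad/s): [1.89, 1.89, 2.39, 2.39, 3.01, 3.01, 3.01].

INTERFACE

Orientations are given as [roll, pitch, yaw] about the fixed x, y, z axes, in that order (R = Rz(yaw) Ry(pitch) Rx(roll)).
In Python, from workcell import bot gives the robot as it stands. The module is installed in compiled form; this text tells all that it offers.
- The arm moves only by the shell command python3 -m jog 'ROWS' [FORCE]. ROWS is JSON, a list that holds one entry, the list of rows, each a list of 7 numbers: the shift along the tool's x, y, z in mm, then the turn, a rotation vector about the tool's x, y, z in rad, then the opening, from 0 (shut) to 1 (fully open). In form: [[[tx, ty, tz, wx, wy, wz, fingers], ...]]. A call has 1 to 5 rows; each row shifts and turns the commanded pose from where the row before left it, along the tool's axes as they then stand; what a row does not reach is not made up. A row lasts 1/10 s, in which the tool goes at most 50 mm and 8.59 degrees, less where a joint would pass 70% of its speed; a pose out of reach is approached as far as the arm can. A call is refused whole if a number of a shift passes 50 or a number of a turn 0.15, either way. A call with a gripper value outside its range is refused whole. The fingers move at their own pace and stop on an object; FORCE is the grip in N (left out, the last holds). Time passes only in rows, so rows that do not move let the fingers close. It gives the time, the measured TCP pose, the force, the opening and the grip force at its end, in the units of the state.
- bot.observe(): the state, without advancing time (a new reading comes with each control period).
- bot.grab_frame(name): name is "scene" or "top"; returns a dict with "img" (384x512x3 uint8, red, green, blue), "intrinsics" (3x3 intrinsics, pixels), "R" (3x3) and "t" (3): a world point X has camera coordinates R X + t. Camera axes: x right, y down, z forward; pixel columns grow to the right and rows downward; lengths in m; the calibration is good to about 2 mm. A picture is of the moment at which its call begins. There is no depth.
- bot.job_done(): hands the job in; it is judged then, once.
Trained networks look in a picture, given as the dict that the camera call returned (one of the last four; its "shot" number tells which), for a name from the list of things; names that differ only in an ending like _2 or _b are one class to them, and where a whole thing is asked for, a point or a joint stands for the part that bears it (a point fixed in the world has none). Each returns a list of dicts, best first, with "conf" (0 to 1); they miss things now and then, are a little off and sometimes report something else, mostly with a low value. They report only what shows in the picture. A call takes as long as a camera call.
- bot.trace(query, picture): "region" (384x512 bool, what is visible of it).
- bot.spot_point(query, picture): "xyz" ([x, y, z] in m, in world coordinates, good to about 4 mm: a listed point, or the origin of a listed thing).
The state is a dict: "clock": time; "qpos": joint angles; "qd": joint speeds; "joint_efforts": joint torques, N m; "position": TCP position; "tool_rot": TCP orientation; "force": force on the tool from outside, world axes, zero at the start; "moment": the same for the moment, N m; "grip_width": finger opening in m; "finger_force": force on a finger pad.
Only numpy, scipy, OpenCV 4.12 (cv2) and the standard library are available. Lean on these libraries where they do the work, as an engineer would, in place of code of your own. Each camera call takes 0.05 s, during which the arm holds its last target. There are 200 camera calls.

## Working session

There is one attempt and no reset: what is moved stays moved. The work goes in short steps, Python scripts to look and compute and a shell command to move; the robot and the scene stay as the last step left them, time stands still between calls to the robot, and variables do not carry over. Pictures are saved under pics/ and viewed, at most 10 in all, crops included, and the job is handed in when it is done.

```bash
mkdir -p pics
python3 - <<'E'
from workcell import bot
import cv2,numpy as np
np.set_printoptions(precision=4,suppress=True)
s=bot.observe();print(s['clock'],s['position'],s['tool_rot'],s['grip_width'],bot.tip_reach)
ims=[]
for n in ['scene','top']:
    f=bot.grab_frame(n);ims.append(f['img'])
    print(n,f['R'],f['t'],f['intrinsics'][0])
    for q in ['stand','low_mouth','low_exit','rest','pin_grip','pin_shoulder','bail_bar','eraser','wick_reel','chip_case']:
        r=bot.spot_point(q,f)
        print(q,[(x['xyz'],round(x['conf'],2)) for x in r[:2]])
cv2.imwrite('pics/a.png',cv2.resize(ims[0],(800,600))[:,:,::-1]);cv2.imwrite('pics/b.png',cv2.resize(ims[1],(800,600))[:,:,::-1])
E
```

```text
0.0 [ 0.2716 -0.5626  0.3033] [-3.1405  0.      0.4498] 0.08549555876854319 0.0726
scene [[ 0.8983 -0.4393 -0.0132]
 [-0.3175 -0.6279 -0.7106]
 [ 0.3039  0.6425 -0.7035]] [-0.5451 -0.0569  1.0288] [453.3639   0.     255.9971]
stand [([0.5245, -0.3671, -0.0035], 0.63)]
low_mouth [([0.5141, -0.368, 0.0709], 0.78)]
low_exit [([0.5413, -0.367, 0.0719], 0.65)]
rest [([0.3845, -0.3063, 0.0007], 0.69)]
pin_grip []
pin_shoulder []
bail_bar []
eraser [([0.4021, -0.4339, 0.0033], 0.74)]
wick_reel [([0.3174, -0.4369, 0.0033], 0.73), ([0.5224, -0.3667, -0.0014], 0.42)]
chip_case [([0.4372, -0.483, 0.0046], 0.94)]
top [[-0.0116 -0.9996 -0.0238]
 [-0.9971  0.0134 -0.0752]
 [ 0.0755  0.0229 -0.9969]] [-0.3641  0.4493  0.9116] [410.4584   0.     250.0203]
stand [([0.5213, -0.3689, -0.0032], 0.65), ([0.3191, -0.432, 0.0078], 0.37)]
low_mouth [([0.5154, -0.3694, 0.0764], 0.64), ([0.3187, -0.3235, 0.0983], 0.25)]
low_exit [([0.5344, -0.3695, 0.0747], 0.57)]
rest [([0.3857, -0.3046, 0.0], 0.67), ([0.5388, -0.3695, 0.0756], 0.43)]
pin_grip [([0.376, -0.3065, 0.0426], 0.68), ([0.5245, -0.3688, -0.0005], 0.4)]
pin_shoulder [([0.3871, -0.3113, 0.0438], 0.59), ([0.5166, -0.3679, 0.0748], 0.45)]
bail_bar [([0.319, -0.3221, 0.1006], 0.5)]
eraser [([0.3991, -0.436, 0.0001], 0.72)]
wick_reel [([0.3212, -0.4351, 0.0044], 0.48)]
chip_case [([0.4382, -0.4836, 0.0012], 0.51)]
```

View pics/a.png

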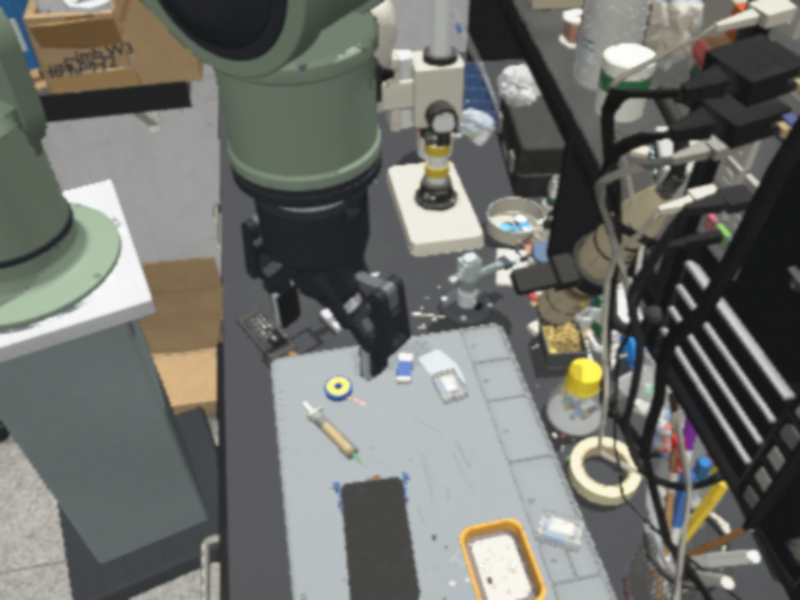

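View pics/b.png

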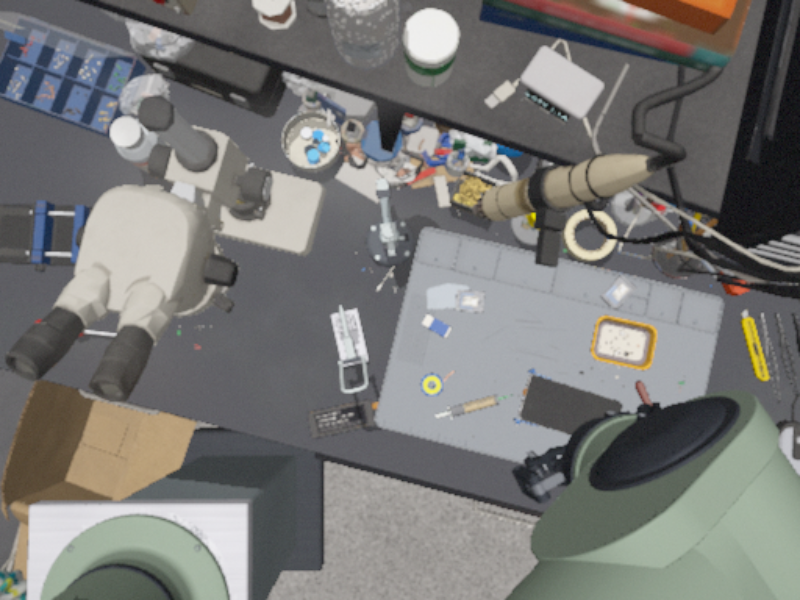

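The two overviews show the rest with the pin at about (350,350) in the top view, nose up-left. The stand is at about (388,240), its arm pointing up (+x), and the bystanders are on the mat to the right. I'll zoom in for the yaws.

Run:
```python
from workcell import bot
import cv2,numpy as np
np.set_printoptions(precision=4,suppress=True)
f=bot.grab_frame('top');g=bot.grab_frame('scene')
K,R,t=f['intrinsics'],f['R'],f['t']
for q,z in [('pin_grip',.044),('rest',.01),('stand',.07)]:
    for r in bot.trace(q,f)[:1]:
        v,u=np.nonzero(r['region']);
        (c,s,a)=cv2.minAreaRect(np.c_[u,v].astype(np.float32));
        b=cv2.boxPoints((c,s,a))
        d=(np.linalg.inv(K)@np.c_[b,np.ones(4)].T).T@R; C=-R.T@t
        P=C+d*((z-C[2])/d[:,2])[:,None]
        print(q,r['conf'],len(u),c,s,a,P[:,:2].tolist())
A=cv2.resize(f['img'][90:260,195:290],None,fx=3.5,fy=3.5,interpolation=2)
B=cv2.resize(g['img'][140:220,260:350],None,fx=4.5,fy=4.5,interpolation=2)
h=max(A.shape[0],B.shape[0]);im=np.zeros((h,A.shape[1]+B.shape[1],3),np.uint8)
im[:A.shape[0],:A.shape[1]]=A;im[:B.shape[0],A.shape[1]:]=B
cv2.imwrite('pics/c.png',im[:,:,::-1]);print(im.shape)
```

```text
pin_grip 0.81 288 (225.16241455078125, 223.27410888671875) (53.43528747558594, 17.52677345275879) 85.91438293457031 [[0.42522437707532507, -0.29292638810869587], [0.4274497426757549, -0.33103763210107556], [0.3124309882866188, -0.3382867552855909], [0.3101378067173851, -0.30055950267771114]]
rest 0.67 399 (223.18991088867188, 212.96694946289062) (30.841413497924805, 18.20500373840332) 80.13418579101562 [[0.42251701229459754, -0.2825102869239555], [0.42904505236419643, -0.32313282940951293], [0.360594091181427, -0.33447200621195533], [0.3540722127245813, -0.2940928965427345]]
stand 0.58 922 (245.3800506591797, 143.14256286621094) (53.976539611816406, 29.553804397583008) 62.7004280090332 [[0.57640058060182, -0.30804895747714384], [0.6048907834326567, -0.364587896426499], [0.5005315567149778, -0.41595648675842295], [0.47243527045210776, -0.35994988428295144]]
(595, 737, 3)
```

View pics/c.png

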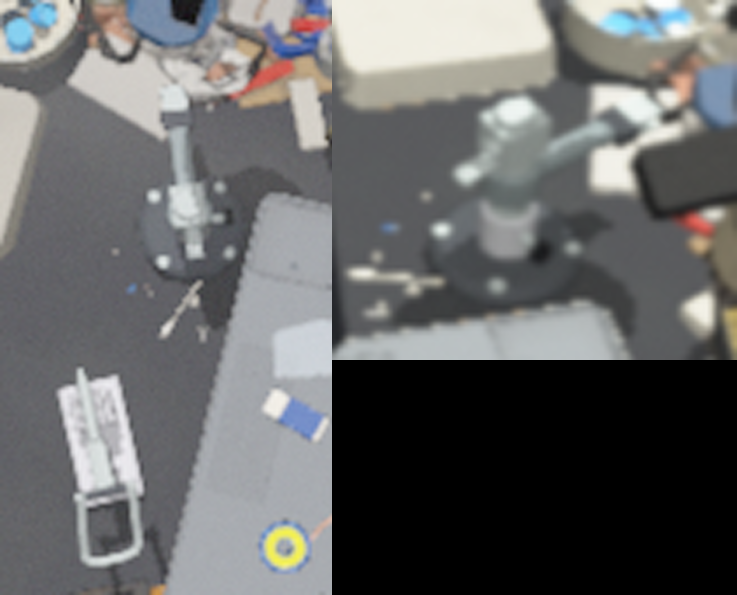

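```bash
cat > h.py <<'E'
from workcell import bot
import numpy as np
np.set_printoptions(precision=4,suppress=True)
def ray(f,u,v):
    d=f['R'].T@np.linalg.inv(f['intrinsics'])@[u,v,1]; return -f['R'].T@f['t'],d
def atz(f,u,v,z):
    C,d=ray(f,u,v); return C+d*(z-C[2])/d[2]
def tri(f,a,g,b):
    C,d=ray(f,*a);D,e=ray(g,*b)
    s=np.linalg.lstsq(np.c_[d,-e],D-C,rcond=None)[0]
    P,Q=C+d*s[0],D+e*s[1]; return (P+Q)/2,np.linalg.norm(P-Q)
E
python3 - <<'E'
from h import *
f=bot.grab_frame('top');g=bot.grab_frame('scene')
A=lambda x,y:(x/3.5+195-.36,y/3.5+90-.36)
B=lambda x,y:((x-332)/4.5+260-.4,y/4.5+140-.4)
nose=atz(f,*A(81,372),.044);bar=atz(f,*A(110,560),.1)
print('nose',nose,'bar',bar,'headrear',atz(f,*A(102,492),.05))
print('cap',tri(f,A(186,203),g,B(520,106)))
print('tongue end',tri(f,A(195,257),g,B(466,174)))
print('clip end',tri(f,A(172,90),g,B(645,105)))
for h in (0,.006,.012):
  a=atz(f,*A(195,257),.0642+h);b=atz(f,*A(186,203),.086+h);print(h,a,b,np.arctan2(*(b-a)[[1,0]]))
E
```

```text
nose [ 0.428  -0.3001  0.044 ] bar [ 0.3159 -0.3219  0.1   ] headrear [ 0.3538 -0.3132  0.05  ]
cap (array([ 0.5257, -0.3683,  0.0915]), np.float64(0.0022165840124244705))
tongue end (array([ 0.4971, -0.3729,  0.0669]), np.float64(0.0028396886547821095))
clip end (array([ 0.602 , -0.3587,  0.0549]), np.float64(0.0008664873642526417))
0 [ 0.4962 -0.3722  0.0642] [ 0.5257 -0.3677  0.086 ] 0.15216580936134452
0.006 [ 0.4953 -0.3724  0.0702] [ 0.5246 -0.3679  0.092 ] 0.15216568706325823
0.012 [ 0.4945 -0.3725  0.0762] [ 0.5235 -0.368   0.098 ] 0.15216556282567562
```

The stand axis is at about (0.525,-0.368) with yaw 0.135, and its cap at z≈0.0915 puts the hole at about z 0.077. The pin's grip is at about (0.372,-0.310), yaw 0.18. These fit the given sizes, so I'll approach.

```bash
cat >> h.py <<'E'
from scipy.spatial.transform import Rotation as Ro
def need(x,y,z,yaw):
    s=bot.observe();R0=Ro.from_euler('xyz',s['tool_rot'])
    d=R0.inv().apply(np.array([x,y,z])-s['position'])*1000
    w=(R0.inv()*Ro.from_euler('xyz',[np.pi,0,yaw])).as_rotvec()
    print('shift mm',d.round(1),'turn',w.round(4),'| pos',np.array(s['position']),'rot',np.array(s['tool_rot']),'F',np.array(s['force']).round(1),'w',round(s['grip_width'],4),'ff',np.round(s['finger_force'],1),'t',s['clock'])
E
python3 -m jog '[[[33,-31,0,0,0,0,1],[33,-31,0,0,0,0,1],[33,-31,0,0,0,0,1],[33,-31,0,0,0,0,1],[33,-31,0,0,0,0,1]]]' 40; python3 -c "
from h import *
need(.372,-.31,.2,.18)"
```

```text
clock: 1.95
position: [0.3533, -0.3498, 0.304]
tool_rot: [3.141, -0.0, 0.45]
force: [0.7, -0.7, -0.6]
grip_width: 0.0856
finger_force: 0.0
shift mm [ 34.2 -27.7 104. ] turn [ 0.0003 -0.0002  0.2697] | pos [ 0.3533 -0.3498  0.304 ] rot [ 3.1412 -0.0001  0.4497] F [ 0.7 -0.7 -0.6] w 0.0856 ff 0.0 t 1.95
```

```bash
python3 -m jog '[[[17,-14,20,0,0,0,0.6],[17,-14,20,0,0,0,0.6],[0,0,20,0,0,0.135,0.6],[0,0,20,0,0,0.135,0.6],[0,0,0,0,0,0,0.6]]]'
python3 - <<'E'
from h import *
import cv2
need(.372,-.31,.2,.18)
f=bot.grab_frame('top');g=bot.grab_frame('scene')
for k in (f,g):
  for q in ('pin_grip','pin_shoulder','bail_bar'):
    r=bot.spot_point(q,k);print(q,[(x['xyz'],round(x['conf'],2)) for x in r[:1]])
A=cv2.resize(f['img'][165:265,180:280],None,fx=4,fy=4,interpolation=2)
B=cv2.resize(g['img'][110:210,190:290],None,fx=4,fy=4,interpolation=2)
cv2.imwrite('pics/d.png',np.hstack([A,B])[:,:,::-1])
E
```

```text
clock: 2.45
position: [0.3708, -0.3108, 0.2222]
tool_rot: [-3.139, 0.002, 0.178]
force: [-0.7, -0.2, 1.0]
grip_width: 0.051
finger_force: 0.0
shift mm [ 1.3 -0.5 22.2] turn [-0.0021  0.0024 -0.0021] | pos [ 0.3708 -0.3108  0.2222] rot [-3.1395  0.0024  0.1779] F [-0.7 -0.2  1. ] w 0.051 ff 0.0 t 2.45
pin_grip []
pin_shoulder []
bail_bar []
pin_grip [([0.3716, -0.3103, 0.0444], 0.73)]
pin_shoulder [([0.3844, -0.3039, 0.0425], 0.8)]
bail_bar [([0.3187, -0.3214, 0.1088], 0.5)]
```

View pics/d.png

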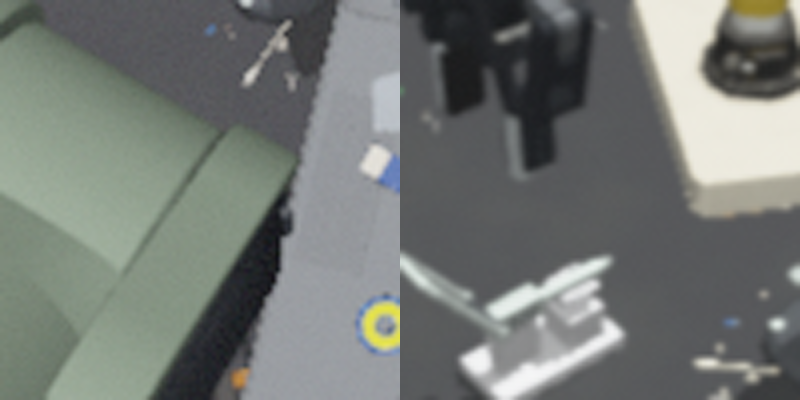

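The scene view shows the fingers above the rest. The network's pin_grip (0.3716,-0.3103) agrees with my estimate, so I'll descend.

```bash
python3 -m jog '[[[1,-0.5,30,0,0,0,0.6],[0,0,30,0,0,0,0.6],[0,0,30,0,0,0,0.6],[0,0,15,0,0,0,0.6],[0,0,15,0,0,0,0.6]]]'; python3 -m jog '[[[0,0,0,0,0,0,0.6],[0,0,0,0,0,0,0],[0,0,0,0,0,0,0],[0,0,0,0,0,0,0],[0,0,0,0,0,0,0]]]' 40;  python3 -m jog '[[[0,0,0,0,0,0,0],[0,0,0,0,0,0,0]]]'; python3 -c "
from h import *
need(.372,-.31,.102,.18);print(bot.observe()['moment'])"
```

```text
clock: 3.35
position: [0.3722, -0.3109, 0.1031]
tool_rot: [-3.141, 0.0, 0.18]
force: [0.0, -0.3, -0.2]
grip_width: 0.0514
finger_force: 0.0
clock: 3.85
position: [0.3726, -0.311, 0.1049]
tool_rot: [3.141, -0.001, 0.18]
force: [0.1, 1.3, 9.5]
grip_width: 0.0108
finger_force: 38.8
clock: 4.05
position: [0.3726, -0.311, 0.1049]
tool_rot: [3.141, -0.001, 0.18]
force: [-0.5, 1.0, 8.1]
grip_width: 0.011
finger_force: 38.8
shift mm [-0.4 -1.1  2.9] turn [ 0.0009 -0.0009  0.0004] | pos [ 0.3726 -0.311   0.1049] rot [ 3.1407 -0.0009  0.1804] F [-0.5  1.   8.1] w 0.011 ff 38.8 t 4.05
[0.4219 0.2825 0.3201]
```

```bash
python3 -m jog '[[[0,0,-10,0,0,0,0],[0,0,-15,0,0,0,0],[0,0,-20,0,0,0,0],[0,0,-20,0,0,0,0],[0,0,0,0,0,0,0]]]'; python3 -c "
from h import *
need(.4467,-.3786,.165,.135);print(bot.observe()['moment'])"
```

```text
clock: 4.55
position: [0.373, -0.3116, 0.1719]
tool_rot: [3.139, -0.003, 0.179]
force: [0.6, -0.5, -1.7]
grip_width: 0.0109
finger_force: 39.5
shift mm [60.5 79.1  7.3] turn [ 0.003  -0.0031  0.0444] | pos [ 0.373  -0.3116  0.1719] rot [ 3.1386 -0.003   0.1794] F [ 0.6 -0.5 -1.7] w 0.0109 ff 39.5 t 4.55
[ 0.0761 -0.009   0.0053]
```

```bash
python3 -m jog '[[[15,20,0,0,0,0,0],[15,20,0,0,0,0,0],[15,20,0,0,0,0,0],[15,19,0,0,0,0.045,0],[0,0,0,0,0,0,0]]]';python3 -m jog '[[[0,0,10,0,0,0,0],[0,0,10,0,0,0,0],[0,0,0,0,0,0,0]]]'
python3 - <<'E'
from h import *
import cv2
need(.4467,-.3786,.1379,.135)
f=bot.grab_frame('top');g=bot.grab_frame('scene')
for k in (f,g):
  for q in ('pin_grip','pin_shoulder','low_mouth','low_exit','bail_bar'):
    r=bot.spot_point(q,k);print(q,[(x['xyz'],round(x['conf'],2)) for x in r[:1]])
A=cv2.resize(f['img'][90:190,205:305],None,fx=4,fy=4,interpolation=2)
B=cv2.resize(g['img'][120:220,240:340],None,fx=4,fy=4,interpolation=2)
cv2.imwrite('pics/e.png',np.hstack([A,B])[:,:,::-1])
E
```

```text
clock: 5.05
position: [0.4471, -0.3793, 0.169]
tool_rot: [3.14, -0.001, 0.133]
force: [-0.1, 0.7, -1.0]
grip_width: 0.0112
finger_force: 39.4
clock: 5.35
position: [0.4444, -0.3769, 0.1472]
tool_rot: [-3.14, 0.002, 0.135]
force: [0.3, 0.5, -0.7]
grip_width: 0.011
finger_force: 39.4
shift mm [2.1 2.  9.3] turn [-0.002   0.002   0.0003] | pos [ 0.4444 -0.3769  0.1472] rot [-3.1396  0.002   0.1353] F [ 0.3  0.5 -0.7] w 0.011 ff 39.4 t 5.35
pin_grip []
pin_shoulder []
low_mouth []
low_exit []
bail_bar []
pin_grip [([0.4456, -0.3765, 0.0895], 0.72)]
pin_shoulder [([0.4576, -0.3745, 0.0846], 0.52)]
low_mouth [([0.5154, -0.3675, 0.0702], 0.98)]
low_exit [([0.5404, -0.368, 0.0688], 0.56)]
bail_bar [([0.3915, -0.3857, 0.1524], 0.66)]
```

View pics/e.png

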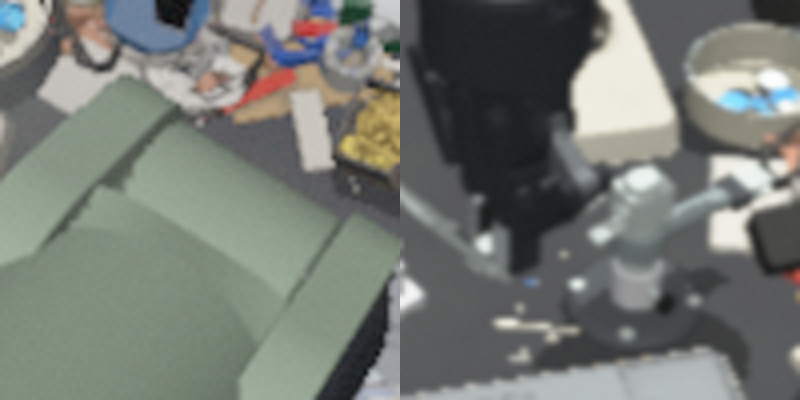

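Run:
```python
from h import *
g=bot.grab_frame('scene')
B=lambda x,y:((x-400)/4+240-.4,y/4+120-.4)
def pr(p):
    c=g['intrinsics']@(g['R']@np.array(p)+g['t']);c=c[:2]/c[2]
    return ((c[0]+.4-240)*4+400,(c[1]+.4-120)*4)
e=np.array([.991,.1346,0]);n=np.array([-.1346,.991,0])
T=np.array(bot.observe()['position'])
for d in (56,59): print('nose pred',pr(T+d*.001*e-[0,0,.0609]))
O=np.array([.525,-.368,0])
for h in (0,.006,.012): print(h,'cap',pr(O+[0,0,.086+h]),'tongue end',pr(O-.03*e+[0,0,.0642+h]))
need(.4467,-.3786,.1379,.135)
s=T-O; print('stand frame TCP',s@e,s@n)
```

```text
nose pred (np.float64(602.2119956983718), np.float64(197.37095209463644))
nose pred (np.float64(607.1563725923836), np.float64(195.0346260774637))
0 cap (np.float64(642.607927267909), np.float64(182.96462927012738)) tongue end (np.float64(591.9455519622368), np.float64(239.06463255919812))
0.006 cap (np.float64(643.2882684569461), np.float64(173.7293108929373)) tongue end (np.float64(592.3830257845566), np.float64(230.13354397387263))
0.012 cap (np.float64(643.9751143918027), np.float64(164.40569358637106)) tongue end (np.float64(592.8246648085192), np.float64(221.11742222094676))
shift mm [ 1.1  0.9 11.1] turn [ 0.     -0.0001 -0.0003] | pos [ 0.4454 -0.3778  0.149 ] rot [ 3.1416 -0.0001  0.1347] F [-0.1  0.4  0.1] w 0.011 ff 39.4 t 6.0
stand frame TCP -0.08016564558610931 0.0009545638701748618
```

```bash
python3 -m jog '[[[0,1,5,0,0,0,0],[0,0,5,0,0,0,0],[0,0,0,0,0,0,0],[0,0,0,0,0,0,0]]]'
python3 - <<'E'
from h import *
import cv2
need(.4467,-.3786,.1379,.135)
g=bot.grab_frame('scene')
for q in ('pin_grip','pin_shoulder','low_mouth'):
    r=bot.spot_point(q,g);print(q,[(x['xyz'],round(x['conf'],2)) for x in r[:1]])
cv2.imwrite('pics/f.png',cv2.resize(g['img'][150:200,265:330],None,fx=12,fy=12,interpolation=2)[:,:,::-1])
E
```

```text
clock: 6.4
position: [0.4455, -0.3788, 0.1386]
tool_rot: [-3.141, 0.0, 0.135]
force: [-0.1, 0.6, -0.1]
grip_width: 0.011
finger_force: 39.4
shift mm [1.2 0.  0.7] turn [-0.0004  0.0004 -0.0003] | pos [ 0.4455 -0.3788  0.1386] rot [-3.1412  0.0004  0.1347] F [-0.1  0.6 -0.1] w 0.011 ff 39.4 t 6.4
pin_grip [([0.445, -0.38, 0.079], 0.68)]
pin_shoulder [([0.4583, -0.3776, 0.0719], 0.57)]
low_mouth [([0.5153, -0.3686, 0.0679], 0.61)]
```

View pics/f.png

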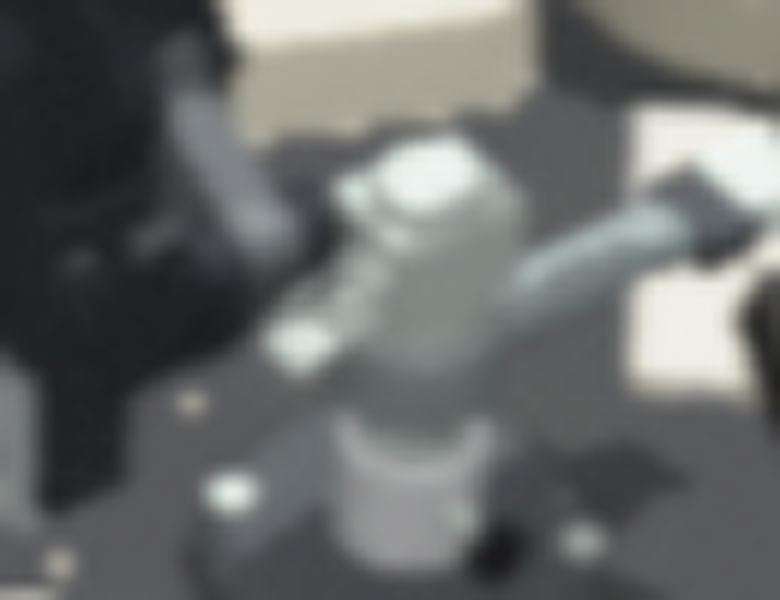

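Run:
```python
from h import *
g=bot.grab_frame('scene')
e=np.array([.991,.1346,0]);n=np.array([-.1346,.991,0])
T=np.array(bot.observe()['position'])
for x,y in [(290,240),(262,205),(215,135),(180,70),(30,480),(300,345),(420,180)]:
    C,d=ray(g,x/12+265-.46,y/12+150-.46)
    s=((T-C)@n)/(d@n);P=C+d*s
    print((x,y),'ahead of TCP',((P-T)@e*1000).round(1),'below TCP',((T-P)[2]*1000).round(1))
print(bot.spot_point('bail_bar',g)[:1])
```

```text
(290, 240) ahead of TCP 51.6 below TCP 49.5
(262, 205) ahead of TCP 45.6 below TCP 39.0
(215, 135) ahead of TCP 35.6 below TCP 19.4
(180, 70) ahead of TCP 28.4 below TCP 2.7
(30, 480) ahead of TCP 0.7 below TCP 75.4
(300, 345) ahead of TCP 54.9 below TCP 74.3
(420, 180) ahead of TCP 78.1 below TCP 49.8
[{'xyz': [0.3909, -0.3855, 0.1424], 'conf': 0.59}]
```

Run:
```python
from h import *
import cv2
g=bot.grab_frame('scene')
e=np.array([.991,.1346,0]);T=np.array(bot.observe()['position'])
def pr(p):
    c=g['intrinsics']@(g['R']@np.array(p)+g['t']);return c[:2]/c[2]
x0,y0,S=235,120,8
im=cv2.resize(g['img'][y0:y0+75,x0:x0+95],None,fx=S,fy=S,interpolation=2)
im=(255*(im/255.)**.45).astype(np.uint8)
for r in bot.trace('pin_grip',g)[:1]:
    m=cv2.resize(r['region'][y0:y0+75,x0:x0+95].astype(np.uint8),None,fx=S,fy=S,interpolation=0)
    cv2.drawContours(im,cv2.findContours(m,0,2)[0],-1,(255,0,0),1);print(r['conf'],m.sum()/64)
for d in (-19,13,59):
    u=(pr(T+e*d/1000-[0,0,.0609])-[x0,y0]+.46)*S;cv2.circle(im,tuple(int(a) for a in u),4,(0,255,0),1)
cv2.imwrite('pics/g.png',im[:,:,::-1])
```

```text
0.76 175.0
```

View pics/g.png

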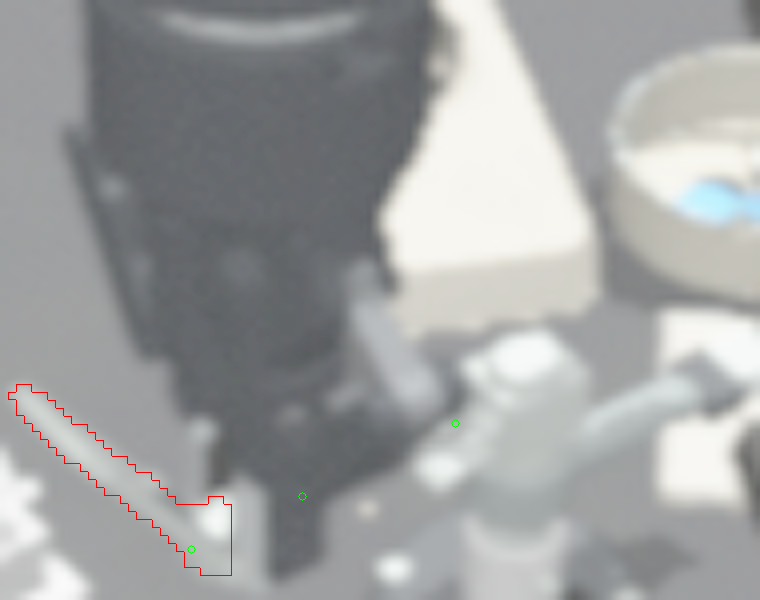

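```bash
python3 -m jog '[[[4,0,0,0,0,0,0],[4,0,0,0,0,0,0],[0,0,0,0,0,0,0]]]'; python3 -m jog '[[[3,0,0,0,0,0,0],[3,0,0,0,0,0,0],[0,0,0,0,0,0,0]]]';python3 -m jog '[[[3,0,0,0,0,0,0],[0,0,0,0,0,0,0]]]'
python3 - <<'E'
from h import *
s=bot.observe();print(s['moment']);need(.5,-.37,.1379,.135)
E
```

```text
clock: 7.1
position: [0.4543, -0.3775, 0.1389]
tool_rot: [3.142, -0.001, 0.135]
force: [0.6, -0.1, -1.5]
grip_width: 0.0114
finger_force: 39.4
clock: 7.4
position: [0.4597, -0.3769, 0.1388]
tool_rot: [-3.142, 0.0, 0.135]
force: [-0.2, -0.7, -2.3]
grip_width: 0.011
finger_force: 39.1
clock: 7.6
position: [0.4622, -0.3766, 0.1386]
tool_rot: [-3.141, 0.001, 0.135]
force: [-1.7, -1.5, -4.7]
grip_width: 0.0111
finger_force: 38.7
[-0.3993  0.5153 -0.1065]
shift mm [38.3 -1.4  0.7] turn [-0.0003  0.0008 -0.0003] | pos [ 0.4622 -0.3766  0.1386] rot [-3.1413  0.0008  0.1347] F [-1.7 -1.5 -4.7] w 0.0111 ff 38.7 t 7.6
```

```bash
python3 -m jog '[[[0,0.3,1.5,0,0,0,0],[0,0,0,0,0,0,0]]]'; python3 -m jog '[[[2,0,0,0,0,0,0],[0,0,0,0,0,0,0]]]'
python3 - <<'E'
from h import *
s=bot.observe();print(s['moment']);need(.5,-.37,.1379,.135)
g=bot.grab_frame('scene')
for q in ('pin_grip','pin_shoulder','bail_bar'):
    r=bot.spot_point(q,g);print(q,[(x['xyz'],round(x['conf'],2)) for x in r[:1]])
import cv2
im=cv2.resize(g['img'][140:200,255:335],None,fx=10,fy=10,interpolation=2)
cv2.imwrite('pics/i.png',(255*(im/255.)**.5).astype(np.uint8)[:,:,::-1])
E
```

```text
clock: 7.8
position: [0.4627, -0.3768, 0.1374]
tool_rot: [3.142, -0.0, 0.135]
force: [-0.3, 0.7, -0.5]
grip_width: 0.0109
finger_force: 39.4
clock: 8.0
position: [0.4645, -0.3766, 0.1374]
tool_rot: [-3.142, 0.0, 0.135]
force: [-0.9, -1.5, -3.1]
grip_width: 0.0107
finger_force: 39.1
[-0.222   0.299  -0.0369]
shift mm [36.  -1.7 -0.5] turn [-0.      0.0001 -0.0002] | pos [ 0.4645 -0.3766  0.1374] rot [-3.1416  0.0001  0.1348] F [-0.9 -1.5 -3.1] w 0.0107 ff 39.1 t 8.0
pin_grip [([0.4623, -0.376, 0.0756], 0.61)]
pin_shoulder [([0.3865, -0.3052, -0.0026], 0.63)]
bail_bar [([0.4101, -0.3848, 0.1409], 0.55)]
```

View pics/i.png

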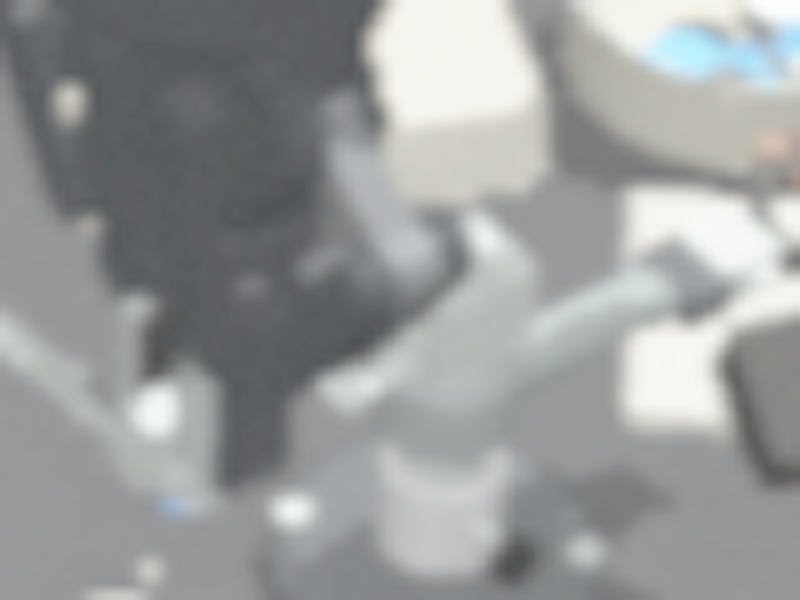

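The gripper hides the shank. The force (-z, -y) grows as I advance, which fits the taper riding high and to the left in the hole. I'll go lower and to the right.

```bash
python3 -m jog '[[[0,0.6,1.5,0,0,0,0],[2,0,0,0,0,0,0],[0,0,0,0,0,0,0]]]'; python3 -m jog '[[[3,0,0,0,0,0,0],[0,0,0,0,0,0,0]]]'
python3 - <<'E'
from h import *
s=bot.observe();print(s['moment']);need(.5,-.37,.1379,.135)
E
```

```text
clock: 8.5
position: [0.467, -0.3768, 0.136]
tool_rot: [3.142, -0.001, 0.135]
force: [0.2, -0.3, -1.8]
grip_width: 0.0109
finger_force: 39.4
clock: 8.7
position: [0.47, -0.3763, 0.136]
tool_rot: [3.142, -0.0, 0.135]
force: [0.2, 0.2, 0.2]
grip_width: 0.0113
finger_force: 39.4
[-0.0497 -0.0082  0.018 ]
shift mm [30.6 -2.2 -1.9] turn [ 0.0001 -0.0005  0.0002] | pos [ 0.47   -0.3763  0.136 ] rot [ 3.1415 -0.0005  0.1352] F [0.2 0.2 0.2] w 0.0113 ff 39.4 t 8.7
```

```bash
python3 -m jog '[[[3,0,0,0,0,0,0],[3,0,0,0,0,0,0],[0,0,0,0,0,0,0]]]'; python3 -m jog '[[[3,0,0,0,0,0,0],[3,0,0,0,0,0,0],[0,0,0,0,0,0,0]]]'
python3 - <<'E'
from h import *
s=bot.observe();print(s['moment']);need(.5,-.37,.1379,.135)
E
```

```text
clock: 9.0
position: [0.4759, -0.3755, 0.1359]
tool_rot: [-3.142, -0.0, 0.135]
force: [0.5, 0.4, -1.3]
grip_width: 0.0109
finger_force: 39.4
clock: 9.3
position: [0.4818, -0.3747, 0.1359]
tool_rot: [-3.142, -0.0, 0.135]
force: [0.4, 0.6, -0.1]
grip_width: 0.0111
finger_force: 39.4
[-0.0353  0.0186  0.0465]
shift mm [18.6 -2.2 -2. ] turn [-0.     -0.0003  0.0001] | pos [ 0.4818 -0.3747  0.1359] rot [-3.1416 -0.0003  0.1351] F [ 0.4  0.6 -0.1] w 0.0111 ff 39.4 t 9.3
```

```bash
python3 -m jog '[[[3,0,0,0,0,0,0],[3,0,0,0,0,0,0],[0,0,0,0,0,0,0]]]'; python3 -m jog '[[[3,0,0,0,0,0,0],[3,0,0,0,0,0,0],[0,0,0,0,0,0,0]]]'; python3 -m jog '[[[2,0,0,0,0,0,0],[2,0,0,0,0,0,0],[0,0,0,0,0,0,0]]]'
python3 - <<'E'
from h import *
s=bot.observe();print(s['moment']);need(.5,-.37,.1379,.135)
E
```

```text
clock: 9.6
position: [0.4878, -0.3739, 0.1359]
tool_rot: [-3.142, -0.0, 0.135]
force: [-0.4, -0.4, -1.8]
grip_width: 0.011
finger_force: 39.4
clock: 9.9
position: [0.4937, -0.3731, 0.1359]
tool_rot: [3.142, -0.0, 0.135]
force: [0.6, -0.2, -1.2]
grip_width: 0.0112
finger_force: 39.4
clock: 10.2
position: [0.4975, -0.3726, 0.1359]
tool_rot: [-3.142, -0.0, 0.135]
force: [-0.3, 0.6, -0.8]
grip_width: 0.0109
finger_force: 39.4
[-0.0133  0.0149  0.0049]
shift mm [ 2.8 -2.2 -2. ] turn [-0.0001 -0.0002  0.    ] | pos [ 0.4975 -0.3726  0.1359] rot [-3.1415 -0.0002  0.135 ] F [-0.3  0.6 -0.8] w 0.0109 ff 39.4 t 10.2
```

Nearly home: it went in with almost no force. I'll step until contact builds.

```bash
python3 -m jog '[[[2,0,0,0,0,0,0],[0,0,0,0,0,0,0]]]'; python3 -m jog '[[[1.5,0,0,0,0,0,0],[0,0,0,0,0,0,0]]]';python3 -m jog '[[[1.5,0,0,0,0,0,0],[0,0,0,0,0,0,0]]]'
```

```text
clock: 10.4
position: [0.4994, -0.3724, 0.1359]
tool_rot: [3.142, -0.0, 0.135]
force: [0.0, -0.2, -1.0]
grip_width: 0.0109
finger_force: 39.4
clock: 10.6
position: [0.5007, -0.3723, 0.1359]
tool_rot: [-3.142, 0.0, 0.135]
force: [-0.9, 0.1, -0.9]
grip_width: 0.011
finger_force: 39.5
clock: 10.8
position: [0.5011, -0.3723, 0.1358]
tool_rot: [-3.141, 0.002, 0.134]
force: [-8.1, -0.4, 3.5]
grip_width: 0.011
finger_force: 40.1
```

Run:
```python
from h import *
s=bot.observe();print(s['moment']);need(.5,-.37,.1379,.135)
```

```text
[ 0.0153  1.4962 -0.0456]
shift mm [-0.7 -2.4 -2.1] turn [-0.0007  0.0022 -0.0009] | pos [ 0.5011 -0.3723  0.1358] rot [-3.1409  0.0022  0.1341] F [-8.1 -0.4  3.5] w 0.011 ff 40.1 t 10.8
```

```bash
python3 -m jog '[[[0,0,0,0,0,0,0.6],[0,0,0,0,0,0,0.6],[0,0,0,0,0,0,0.6],[0,0,0,0,0,0,0.6]]]'; python3 -m jog '[[[0,0,-15,0,0,0,0.6],[0,0,-30,0,0,0,0.6],[0,0,-40,0,0,0,0.6],[0,0,-40,0,0,0,0.6],[0,0,-20,0,0,0,0.6]]]';python3 -m jog '[[[-50,0,0,0,0,0,0],[-50,0,0,0,0,0,0],[-30,0,0,0,0,0,0],[0,0,0,0,0,0,0]]]'
python3 - <<'E'
from h import *
import cv2
need(.5,-.37,.2,.135)
f=bot.grab_frame('top');g=bot.grab_frame('scene')
for k in (f,g):
  for q in ('pin_grip','pin_shoulder','bail_bar'):
    r=bot.spot_point(q,k);print(q,[(x['xyz'],round(x['conf'],2)) for x in r[:1]])
A=cv2.resize(f['img'][100:190,205:295],None,fx=4.4,fy=4.4,interpolation=2)
B=cv2.resize(g['img'][120:210,250:340],None,fx=4.4,fy=4.4,interpolation=2)
cv2.imwrite('pics/j.png',np.hstack([A,B])[:,:,::-1])
E
```

```text
clock: 11.2
position: [0.5023, -0.372, 0.1359]
tool_rot: [-3.142, -0.0, 0.135]
force: [0.7, 0.1, 0.4]
grip_width: 0.0515
finger_force: 0.0
clock: 11.7
position: [0.5027, -0.3725, 0.2857]
tool_rot: [3.139, -0.004, 0.135]
force: [0.8, -0.5, 0.0]
grip_width: 0.051
finger_force: 0.0
clock: 12.1
position: [0.3693, -0.3908, 0.2825]
tool_rot: [3.14, 0.001, 0.13]
force: [0.9, 0.5, 0.1]
grip_width: -0.0
finger_force: 0.0
shift mm [132.3  -3.7  82.4] turn [ 0.0011  0.0006 -0.0049] | pos [ 0.3693 -0.3908  0.2825] rot [3.1405 0.0006 0.1301] F [0.9 0.5 0.1] w -0.0 ff 0.0 t 12.1
pin_grip [([0.5161, -0.3693, 0.0754], 0.54)]
pin_shoulder []
bail_bar [([0.4362, -0.4824, 0.0004], 0.4)]
pin_grip [([0.4998, -0.373, 0.0727], 0.59)]
pin_shoulder [([0.5138, -0.3714, 0.0712], 0.7)]
bail_bar [([0.442, -0.3832, 0.1374], 0.57)]
```

View pics/j.png

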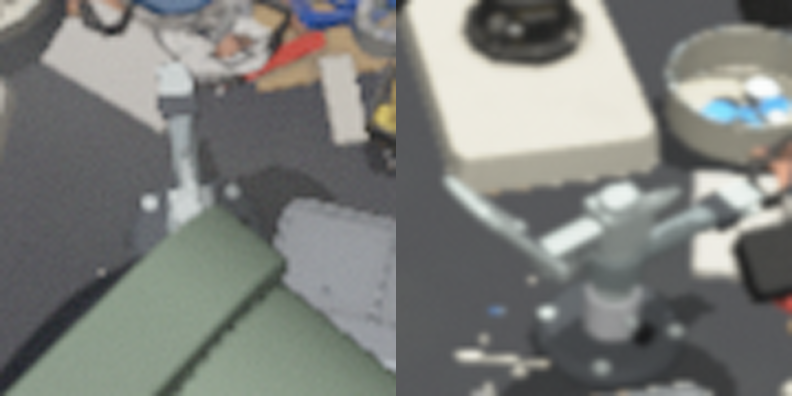

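The scene view shows the pin through the hole: head against the post, nose out at about (675,195), bail leaning back with its bar at about (450,185). Next I swing the bail from behind with shut fingers.

```bash
cat >> h.py <<'E'
def st(x,z):
    e=np.array([.9909,.1346]);p=np.array([.525,-.368])+x/1000*e
    need(p[0],p[1],z,.135)
    s=bot.observe()['position'];d=np.array(s)[:2]-[.525,-.368]
    print('now in stand x',(d@e*1000).round(1),'y',(d@[-e[1],e[0]]*1000).round(1),'tipz',round(s[2]-bot.tip_reach,4))
E
python3 -c "
from h import *
print(bot.tip_reach);st(-115,.195)"
```

```text
0.0726
shift mm [37.5 -0.7 85.8] turn [-0.0002  0.      0.0009] | pos [ 0.374  -0.3892  0.2808] rot [-3.1414  0.      0.1359] F [-0.4  0.7 -0.4] w -0.0001 ff 0.0 t 12.5
now in stand x -152.5 y -0.7 tipz 0.2082
```

```bash
python3 -m jog '[[[20,-0.7,0,0,0,0,0],[17,0,20,0,0,0,0],[0,0,40,0,0,0,0],[0,0,26,0,0,0,0],[0,0,0,0,0,0,0]]]'; python3 -m jog '[[[6,0,0,0,0,0,0],[6,0,0,0,0,0,0],[4,0,-1,0,0,0,0],[4,0,-2,0,0,0,0],[0,0,0,0,0,0,0]]]'; python3 -c "
from h import *
st(-79,.2085)
g=bot.grab_frame('scene')
print(bot.spot_point('bail_bar',g)[:1])"
```

```text
clock: 13.0
position: [0.4097, -0.3825, 0.1918]
tool_rot: [-3.138, 0.004, 0.136]
force: [-0.6, 0.3, 0.4]
grip_width: 0.0001
finger_force: 0.0
clock: 13.5
position: [0.4306, -0.3811, 0.1988]
tool_rot: [3.141, -0.001, 0.135]
force: [-0.8, -0.1, -1.1]
grip_width: 0.0002
finger_force: 0.0
shift mm [16.4 -0.3 -9.7] turn [ 0.0008 -0.0011  0.0004] | pos [ 0.4306 -0.3811  0.1988] rot [ 3.1407 -0.0011  0.1354] F [-0.8 -0.1 -1.1] w 0.0002 ff 0.0 t 13.5
now in stand x -95.3 y -0.3 tipz 0.1262
[{'xyz': [0.4345, -0.481, 0.0043], 'conf': 0.66}]
```

```bash
python3 -m jog '[[[6,0,-3.5,0,0,0,0],[6,0,-3.5,0,0,0,0],[6,0,-3,0,0,0,0],[6,0,-1,0,0,0,0],[6,0,-1,0,0,0,0]]]'; python3 -m jog '[[[6,0,-1,0,0,0,0],[5,0,0,0,0,0,0],[5,0,1,0,0,0,0],[5,0,1,0,0,0,0],[0,0,0,0,0,0,0]]]'
python3 - <<'E'
from h import *
import cv2
st(-36,.2076)
g=bot.grab_frame('scene')
print(bot.spot_point('bail_bar',g)[:1],bot.spot_point('pin_shoulder',g)[:1])
cv2.imwrite('pics/k.png',cv2.resize(g['img'][110:210,250:350],None,fx=5,fy=5,interpolation=2)[:,:,::-1])
E
```

```text
clock: 14.1
position: [0.4601, -0.377, 0.21]
tool_rot: [3.142, -0.0, 0.135]
force: [-1.0, 0.7, 0.3]
grip_width: 0.0002
finger_force: 0.1
clock: 14.6
position: [0.4809, -0.374, 0.2086]
tool_rot: [-3.141, -0.0, 0.135]
force: [-0.5, 0.1, 0.7]
grip_width: 0.0001
finger_force: 0.0
shift mm [8.5 0.  1. ] turn [-0.0003 -0.      0.0004] | pos [ 0.4809 -0.374   0.2086] rot [-3.1413 -0.      0.1354] F [-0.5  0.1  0.7] w 0.0001 ff 0.0 t 14.6
now in stand x -44.5 y 0.0 tipz 0.136
[] [{'xyz': [0.5167, -0.3682, 0.0701], 'conf': 0.52}]
```

View pics/k.png

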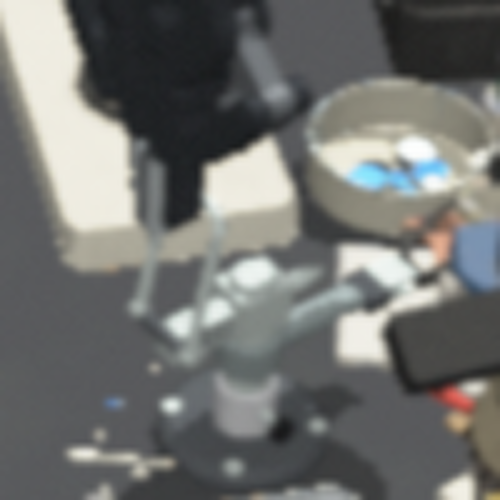

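The bail is now just past upright, with the finger pushing it from behind. I'll carry on over the top, then press from above.

```bash
python3 -m jog '[[[5,0,0,0,0,0,0],[5,0,1,0,0,0,0],[5,0,2,0,0,0,0],[4,0,2,0,0,0,0],[0,0,0,0,0,0,0]]]'; python3 -m jog '[[[0,0,-12,0,0,0,0],[0,0,-13,0,0,0,0],[14,0,0,0,0,0,0],[13,0,0,0,0,0,0],[0,0,0,0,0,0,0]]]'
python3 - <<'E'
from h import *
st(0,.2)
g=bot.grab_frame('scene')
print(bot.spot_point('bail_bar',g)[:1],bot.spot_point('pin_shoulder',g)[:1])
E
```

```text
clock: 15.25
position: [0.4997, -0.3714, 0.2034]
tool_rot: [-3.141, 0.0, 0.136]
force: [-0.3, -0.4, -0.3]
grip_width: -0.0001
finger_force: 0.0
clock: 15.75
position: [0.5281, -0.367, 0.2288]
tool_rot: [-3.141, -0.001, 0.137]
force: [-0.3, 0.3, -0.2]
grip_width: 0.0004
finger_force: 0.0
shift mm [-3.2  0.6 28.8] turn [-0.0004 -0.0011  0.0019] | pos [ 0.5281 -0.367   0.2288] rot [-3.1412 -0.0011  0.1369] F [-0.3  0.3 -0.2] w 0.0004 ff 0.0 t 15.75
now in stand x 3.2 y 0.6 tipz 0.1562
[{'xyz': [0.5143, -0.3683, 0.1382], 'conf': 0.79}] [{'xyz': [0.5143, -0.3728, 0.069], 'conf': 0.55}]
```

```bash
python3 -m jog '[[[-9,0.5,0,0,0,0,0],[0,0,8,0,0,0,0],[1,0,9,0,0,0,0],[5,0,4,0,0,0,0],[5,0,4,0,0,0,0]]]'; python3 -m jog '[[[4.2,0,5,0,0,0,0],[4.2,0,5,0,0,0,0],[0,0,0,0,0,0,0]]]'
python3 - <<'E'
from h import *
st(19.8,.1823)
g=bot.grab_frame('scene')
print(bot.spot_point('bail_bar',g)[:1],bot.spot_point('pin_shoulder',g)[:1])
E
```

```text
clock: 16.4
position: [0.5286, -0.3683, 0.2034]
tool_rot: [3.141, -0.001, 0.135]
force: [2.6, -0.6, 3.3]
grip_width: 0.0
finger_force: 1.5
clock: 16.7
position: [0.5362, -0.3667, 0.1926]
tool_rot: [-3.14, 0.001, 0.135]
force: [0.0, 1.1, 0.0]
grip_width: 0.0003
finger_force: 0.0
shift mm [ 8.5 -0.2 10.3] turn [-0.0012  0.0014  0.0003] | pos [ 0.5362 -0.3667  0.1926] rot [-3.1404  0.0014  0.1353] F [0.  1.1 0. ] w 0.0003 ff 0.0 t 16.7
now in stand x 11.3 y -0.3 tipz 0.12
[{'xyz': [0.5386, -0.3689, 0.1207], 'conf': 0.54}] [{'xyz': [0.3861, -0.3058, 0.0023], 'conf': 0.5}]
```

```bash
python3 -m jog '[[[4.5,0,5,0,0,0,0],[4,0,5.5,0,0,0,0],[3,0,6,0,0,0,0],[2,0,6,0,0,0,0],[0,0,0,0,0,0,0]]]'; python3 -m jog '[[[1,0,5,0,0,0,0],[0.5,0,5,0,0,0,0],[0,0,0,0,0,0,0]]]'
python3 - <<'E'
from h import *
st(25,.1566)
g=bot.grab_frame('scene')
print(bot.spot_point('bail_bar',g)[:1],bot.spot_point('pin_shoulder',g)[:1])
E
```

```text
clock: 17.35
position: [0.5496, -0.365, 0.1702]
tool_rot: [-3.141, 0.001, 0.135]
force: [-0.4, -0.1, 0.0]
grip_width: -0.0
finger_force: 0.0
clock: 17.65
position: [0.5508, -0.3651, 0.1606]
tool_rot: [-3.141, 0.001, 0.135]
force: [0.1, -0.8, -0.5]
grip_width: 0.0002
finger_force: 0.0
shift mm [-1.  -0.6  4. ] turn [-0.0006  0.0007 -0.0002] | pos [ 0.5508 -0.3651  0.1606] rot [-3.141   0.0007  0.1348] F [ 0.1 -0.8 -0.5] w 0.0002 ff 0.0 t 17.65
now in stand x 26.0 y -0.6 tipz 0.088
[{'xyz': [0.5482, -0.3647, 0.0899], 'conf': 0.51}] [{'xyz': [0.5167, -0.3677, 0.0718], 'conf': 0.89}]
```

```bash
python3 -m jog '[[[0,0,2,0,0,0,0],[0,0,0,0,0,0,0]]]'; python3 -m jog '[[[0,0,2,0,0,0,0],[0,0,0,0,0,0,0]]]'; python3 -m jog '[[[0,0,1.5,0,0,0,0],[0,0,0,0,0,0,0]]]'; python3 -m jog '[[[0,0,1,0,0,0,0],[0,0,0,0,0,0,0]]]'
```

```text
clock: 18.0
position: [0.551, -0.3652, 0.1593]
tool_rot: [-3.142, 0.0, 0.135]
force: [-0.2, -0.1, -0.6]
grip_width: -0.0001
finger_force: 0.0
clock: 18.2
position: [0.551, -0.3652, 0.1572]
tool_rot: [-3.141, 0.0, 0.135]
force: [1.1, 0.2, 0.3]
grip_width: -0.0002
finger_force: 0.0
clock: 18.4
position: [0.5511, -0.3652, 0.1557]
tool_rot: [-3.141, -0.0, 0.135]
force: [0.4, -0.3, -0.1]
grip_width: -0.0
finger_force: 0.2
clock: 18.6
position: [0.5513, -0.3653, 0.155]
tool_rot: [3.141, -0.0, 0.135]
force: [-0.8, 0.2, 3.4]
grip_width: 0.0001
finger_force: 1.6
```

```bash
python3 -m jog '[[[0,0,1,0,0,0,0],[0,0,0,0,0,0,0]]]'; python3 -m jog '[[[0,0,0.8,0,0,0,0],[0,0,0,0,0,0,0]]]'; python3 -m jog '[[[0,0,-3,0,0,0,0],[0,0,-20,0,0,0,0],[0,0,-40,0,0,0,0],[0,0,-40,0,0,0,0],[0,0,0,0,0,0,0]]]';  python3 -m jog '[[[-50,0,-20,0,0,0,0],[-50,0,0,0,0,0,0],[-50,0,0,0,0,0,0],[-50,0,0,0,0,0,0],[0,0,0,0,0,0,0]]]';python3 - <<'E'
from h import *
e=np.array([.9909,.1346,0]);n=np.array([-.1346,.9909,0]);O=np.array([.525,-.368,0])
for c in ('scene','top'):
  g=bot.grab_frame(c)
  for q in ('pin_grip','pin_shoulder','bail_bar','eraser','wick_reel','chip_case'):
    for r in bot.spot_point(q,g)[:1]:
      p=np.array(r['xyz']);print(c,q,p,'stand',((p-O)@e*1000).round(1),((p-O)@n*1000).round(1),round(r['conf'],2))
E
```

```text
clock: 18.8
position: [0.5514, -0.3653, 0.1543]
tool_rot: [3.141, -0.001, 0.135]
force: [-0.3, 1.2, 7.8]
grip_width: 0.0002
finger_force: 3.8
clock: 19.0
position: [0.5514, -0.3654, 0.1537]
tool_rot: [3.141, -0.001, 0.135]
force: [-0.7, 1.3, 10.5]
grip_width: 0.0
finger_force: 5.4
clock: 19.5
position: [0.5524, -0.3663, 0.2614]
tool_rot: [3.137, -0.006, 0.134]
force: [0.4, -0.6, -0.4]
grip_width: -0.0001
finger_force: 0.0
clock: 20.0
position: [0.3501, -0.3931, 0.2747]
tool_rot: [-3.141, 0.003, 0.128]
force: [2.0, 0.3, 0.2]
grip_width: -0.0002
finger_force: 0.0
scene pin_grip [ 0.4988 -0.3722  0.0734] stand -26.5 -0.6 0.57
scene pin_shoulder [ 0.5147 -0.3694  0.0685] stand -10.4 -0.0 0.53
scene bail_bar [ 0.5496 -0.3656  0.0822] stand 24.7 -0.9 0.46
scene eraser [ 0.3998 -0.4354  0.0033] stand -133.1 -49.9 0.5
scene wick_reel [ 0.3185 -0.4343  0.0027] stand -213.5 -37.9 0.69
scene chip_case [ 0.4323 -0.4809  0.0045] stand -107.1 -99.4 0.77
top pin_grip [ 0.5013 -0.3712  0.0722] stand -23.9 0.0 0.77
top pin_shoulder [ 0.5149 -0.3709  0.0754] stand -10.4 -1.5 0.57
top bail_bar [ 0.5483 -0.3648  0.0759] stand 23.5 0.0 0.65
top chip_case [ 0.4358 -0.4808  0.0053] stand -103.6 -99.8 0.77
```

```bash
python3 -c "
from workcell import bot
print(bot.job_done())"
```

```text
the job is handed in; nothing more can be done
None
```

The linchpin is fully home through the post with its bail closed on the nose, and the gripper is clear. Final network readings put the shoulder and bar where they should be and show the case and (from one camera) the eraser and reel unmoved. The job was handed in at about 20 s, but the hand-in returned no verdict.

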